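# Squeeze the spice shaker back into the sprung rack

## Robot

A 6-joint arm with a two-finger parallel gripper is mounted at the origin on the work surface. World frame = base frame: x ahead of the robot, y to its left, z up, the work surface at z = 0. Lengths are in mm, angles in rad, forces in N, time in s.
With the tool pointing down it reaches from about 300 to 775 mm from the base axis. Payload 14.6 kg.
Tool frame: the origin (TCP) lies on the centre line of the jaws, within the pads' length; the fingertips stand 11 mm ahead of it and the grasp point (between the pads) lies 8 mm behind it; x points along the fingers, y is the direction in which the jaws open and shut, and the axes are right-handed (so a half turn about x gives the same grasp; the last joint's range is limited). The gripper opens to 94 mm and grips with 3 to 60 N. Pads are 16 mm wide; open, the fingers measure 119 mm over their backs; the gripper's body (75 mm by 177 mm) begins 78 mm behind the grasp point.
Start: joints at [-1.231, 0.3, 1.521, -0, 1.321, -0.067], TCP at [217.612, -505.108, 216.446] pointing down, gripper open.
Joint ranges: [-3.03, 3.03], [-0.79, 2.21], [0.23, 2.52], [-1.04, 4.18], [0, 3.07], [-2.55, 2.55]. Speed limits (rad/s): [2.22, 2.22, 2.57, 3.14, 3.14, 3.14].

## Interface

Orientations are given as [roll, pitch, yaw] about the fixed x, y, z axes, in that order (R = Rz(yaw) Ry(pitch) Rx(roll)).
In Python, from cell import manip gives the robot as it stands.
- The arm moves only by the shell command python3 -m handwheel 'ROWS' [OPENING] [FORCE]. ROWS is JSON, a list of rows, each a list of 2 entries, a list of its own where there are three numbers: the shift along the tool's x, y, z in mm, then the turn about the tool's x in rad. In form: [[[x, y, z], spin], ...]. A call has exactly 10 rows; each row shifts and turns the commanded pose from where the row before left it, along the tool's axes as they then stand; what a row does not reach is not made up. A row lasts 1/8 s, in which the tool goes at most 62.5 mm and 10.7 degrees, less where a joint would pass 70% of its speed; a pose out of reach is approached as far as the arm can. A call with a gripper value outside its range is refused whole. OPENING is the closure in counts, from 0 (fully open) to 255 (shut), set as the call begins (- or left out, the last holds). The fingers move at their own pace and stop on an object; FORCE is the grip in N (left out, the last holds). Time passes only in rows, so rows that do not move let the fingers close, or fill a call up. It gives the time, the measured TCP pose, the force and the opening at its end, in the units of the state.
- manip.read_state(): the state, without advancing time (a new reading comes with each control period).
- manip.camera(name): name is "scene" or "top" or "wrist"; returns a dict with "pixels" (480x640x3 uint8, red, green, blue), "z_map" (480x640 float32, mm along the optical axis (not along the pixel's ray), 0 where there is no reading), "mtx" (3x3 intrinsics, pixels), "k1" (the pictures are not rectified: a ray, as slopes to the right and down, at radius r is drawn at 1 + k1 r^2 times it, then the intrinsics apply), "xyz" and "orientation" of the camera in the world. Camera axes: x right, y up, looking along -z (the intrinsics and any distortion apply to the point x, -y, -z); pixel columns grow to the right and rows downward; lengths in mm; the calibration is good to about 2 mm. A picture is of the moment at which its call begins.
- manip.sign_off(): hands the job in, once; it reports no verdict.
Trained networks look in the newest picture that a camera, given by its name, has taken for a name from the list of things; names that differ only in an ending like _2 or _b are one class to them, and where a whole thing is asked for, a point or a joint stands for the part that bears it (a point fixed in the world has none). Each returns a list of dicts, best first, with "confidence" (0 to 1); they miss things now and then, are a little off and sometimes report something else, mostly with a low value. They report only what shows in the picture. A call takes as long as a camera call.
- manip.cut_out(target, camera): "region" (480x640 bool, what is visible of it) and "centre" ([column, row] in pixels, amid what is visible of it).
The state is a dict: "clock": time; "joints": joint angles; "qd": joint speeds; "effort": joint torques, N m; "eef_pos": TCP position; "eef_rot": TCP orientation; "wrist_force": force on the tool from outside, world axes, zero at the start; "moment": the same for the moment, N m; "finger_gap": finger opening in mm.
Only numpy, scipy, OpenCV 4.12 (cv2) and the standard library are available. Lean on these libraries where they do the work, as an engineer would, in place of code of your own. Each camera call takes 0.05 s, during which the arm holds its last target. There are 200 camera calls.

## Task

Put the red-capped spice shaker back into the packed rack, right beside the blue-capped one on the side facing the sprung metal plate. Slide it in from the open front, wedge edge first: ease the wedge between the neighbours and nudge them apart gently, without tipping any of them or pushing hard on them, then press it home against the stop bar at the back with a firm push of about ten newtons, no more than fifteen, and let go so that the row closes up on it. Leave the stove, pot, plate and spoon alone.

Things in the scene. Friction and masses are not known exactly. Their poses are not given: they have to be found in the camera images.
- rack: Dark wooden rack, fixed. Origin under its centre, x to the back, y along the row. Floor at z = 8 mm, x -65 to 50, open front. Fixed end at y = 100. A sprung plate from -y packs four shakers there, gapless, fronts near x = -29; they can slide back to the bar. Only those on the plate side of a seam give way in y. Dark stop bar behind, 50 high: its face is clamped anywhere from x = 28 to 40, found by feel.
- plate_slide (a joint): Travel of the sprung plate along the rack's -y, m: about 0 (-0.001 to 0.001) with four shakers in the row, 0.028 with five. Hard stop at 0.034, so a gap only about 6 mm wider than a shaker can be opened. Spring 1.5 N at 0, rising 50 N/m, pushing to the fixed end.
- plate_face (a point): Top middle of the sprung plate's face that presses on the row, 71 mm above the rack's underside; plate aluminium, 52 mm deep in x, 8 mm thick. The rack's fixed end is 68 mm high, its other end wall (y = -100 mm) 45 mm.
- shaker_red: Red-capped slick plastic shaker, 0.15 kg, at first alone on the board. Origin: centre of underside. 56 mm in x, 28 in y, 72 high plus grip cap 24 x 18 x 28 high (top z = 100): grip the cap across x from above. Upright wedge edge at +x: 6 mm wide at x = 28, widening evenly to 28 at x = 4; it goes in with +x to the back wall. Home: wedge tip on the stop bar, underside on the floor. Front bevelled like the others.
- shaker_blue: flat spice shaker, size and cap as shaker_red but square at the back, blue cap; upright front edges bevelled, two of them leaving a V notch 14 mm wide, 13 deep; in any of the first three places from the fixed end. Red goes beside it on the rack's -y (plate) side. Origin at the centre of its underside, axes as the rack's, about 0.15 kg.
- shaker_white: flat spice shaker, size and cap as shaker_red but square at the back, white cap; upright front edges bevelled, two of them leaving a V notch 14 mm wide, 13 deep; stands in the row in one of the first three places from the fixed end. Origin at the centre of its underside, axes as the rack's, about 0.15 kg.
- shaker_yellow: flat spice shaker, size and cap as shaker_red but square at the back, yellow cap; upright front edges bevelled, two of them leaving a V notch 14 mm wide, 13 deep; stands in the row in one of the first three places from the fixed end. Origin at the centre of its underside, axes as the rack's, about 0.15 kg.
- shaker_black: flat spice shaker, size and cap as shaker_red but square at the back, black cap; upright front edges bevelled, two of them leaving a V notch 14 mm wide, 13 deep; stands at first last in the row, against the sprung plate. Origin at the centre of its underside, axes as the rack's, about 0.15 kg.
- stove: Bystander: compact backpacking stove, three splayed legs, 140 mm across, 90 mm high. Origin at the centre of its underside.
- pot: Bystander: red pot with clipped-on lid, 126 mm across, 103 mm high, wire handle to its +y reaching 108 mm out. Origin at the centre of its underside.
- green_plate: Bystander: green enamel plate, 120 mm across, 18 mm high. Origin at the centre of its underside.
- spoon: Bystander: stainless spoon, 160 mm long, lying flat, roughly along the rack.

How it is judged:
By the outcome, as a careful person would: the job done as asked, in the order asked, and still so for the second after the job is handed in, with the robot touching nothing.
It also fails if it takes over 67 s, if anything falls off the work surface, if the arm or the gripper's body presses on something with over 40 N, if the wrist force passes 120 N, or if a joint passes its speed limit or range.

## Working session

There is one attempt and no reset: what is moved stays moved. The work goes in short steps, Python scripts to look and compute and a shell command to move; the robot and the scene stay as the last step left them, time stands still between calls to the robot, and variables do not carry over. Pictures are saved under pics/ and viewed, about 8 in all and at most 12, crops included, and the job is handed in when it is done.

```bash
ls; mkdir -p pics; cat > h.py <<'E'
import numpy as np, cv2
from cell import manip
from scipy.spatial.transform import Rotation as R
def cam(n):
    return manip.camera(n)
def save(c,f): cv2.imwrite(f,cv2.cvtColor(c['pixels'],cv2.COLOR_RGB2BGR))
def pts(c,uv=None,reg=None):
    K=np.array(c['mtx']); z=c['z_map']
    if reg is not None:
        v,u=np.nonzero(reg&(z>0))
    else:
        u,v=np.array(uv).T
    d=z[v,u].astype(float)
    p=np.stack([u,v],1).astype(np.float32)[:,None]
    n=cv2.undistortPoints(p.astype(float),K,np.array([c['k1'],0,0,0.]))[:,0]
    P=np.stack([n[:,0]*d,-n[:,1]*d,-d],1)
    return P@rot(c['orientation']).T+np.array(c['xyz'])
def rot(o): return R.from_euler('xyz',o).as_matrix()
E
python3 - <<'E'
from h import *
for n in ('scene','top'):
    c=cam(n); save(c,f'pics/{n}0.png'); print(n,c['xyz'],c['orientation'],c['k1'])
    for t in ['shaker_red','shaker_blue','shaker_white','shaker_yellow','shaker_black','rack','plate_face','spoon','stove','pot','green_plate']:
        r=manip.cut_out(t,n)
        for q in r[:2]:
            P=pts(c,reg=q['region'])
            if len(P): print(t,round(q['confidence'],2),np.round(q['centre']),P.min(0).round(),np.median(P,0).round(),P.max(0).round())
print(manip.read_state())
E
```

```text
pics
scene [1220.59947201 -417.91978194  750.04902149] [ 0.85098172 -0.01288717  0.98357993] -0.042783048252928155
shaker_red 0.74 [384. 220.] [558. 153.  39.] [582. 173.  81.] [600. 192. 110.]
shaker_red 0.55 [188. 271.] [ 434. -269.   -2.] [ 474. -258.   62.] [ 492. -241.  101.]
shaker_blue 0.7 [374. 227.] [564. 133.  38.] [588. 145.  80.] [611. 164. 110.]
shaker_white 0.6 [389. 184.] [258. 252.  -2.] [464. 299.  80.] [503. 485. 105.]
shaker_white 0.58 [362. 230.] [450.  95.  -3.] [590. 117.  81.] [608. 213. 111.]
shaker_yellow 0.78 [382. 219.] [559. 153.  43.] [581. 173.  82.] [599. 189. 110.]
shaker_black 0.58 [356. 234.] [469.  72.  -1.] [592.  86.  80.] [618. 156. 110.]
rack 0.55 [348. 261.] [499. -24.  -1.] [626.  67.  40.] [657. 203.  73.]
rack 0.41 [355. 236.] [553.  72.  41.] [592.  85.  80.] [612. 110. 110.]
plate_face 0.87 [343. 251.] [556.  -5.   6.] [586.  67.  41.] [613.  81.  73.]
spoon 0.73 [412. 312.] [756.  -0.  -4.] [782. 100.  11.] [812. 171.  22.]
stove 0.69 [233. 343.] [ 604. -323.   -4.] [ 698. -264.   71.] [ 747. -210.   87.]
pot 0.73 [233. 342.] [ 605. -325.
[... 1435 characters left out ...]
 [323. -41.   0.] [380.  18.  10.] [438.  77.  25.]
{'clock': 1.2, 'joints': array([-1.23060475e+00,  2.99906276e-01,  1.52102587e+00, -2.88592515e-06,
        1.32066654e+00, -6.65977428e-02]), 'qd': array([ 0.00093621, -0.00051767, -0.0006719 ,  0.00137559,  0.00051046,
        0.00119215]), 'effort': array([ 1.39860120e-03, -5.31669545e+01, -3.52914941e+01,  7.07817217e-02,
        2.13138404e-02, -5.71825552e-06]), 'eef_pos': array([ 217.60834647, -505.10764855,  216.4311834 ]), 'eef_rot': array([-1.20296249,  1.57078968,  2.34542019]), 'wrist_force': array([-0.61396536,  0.34420454, -0.85468254]), 'moment': array([ 0.00130306,  0.05540642, -0.02467027]), 'finger_gap': 93.87450357126282}
```

```bash
python3 - <<'E'
import cv2,numpy as np
t=cv2.imread('pics/top0.png'); 
a=cv2.resize(t[140:360,230:430],None,fx=3,fy=3)[:600,:600] 
cv2.imwrite('pics/crop_rack.png',cv2.resize(t[140:340,220:420],(600,600),interpolation=cv2.INTER_CUBIC))
E
python3 - <<'E'
from h import *
s=manip.read_state(); print(np.round(rot(s['eef_rot']),3))
E
```

```text
[[-0.     0.396 -0.918]
 [ 0.    -0.918 -0.396]
 [-1.    -0.     0.   ]]
```

View pics/top0.png

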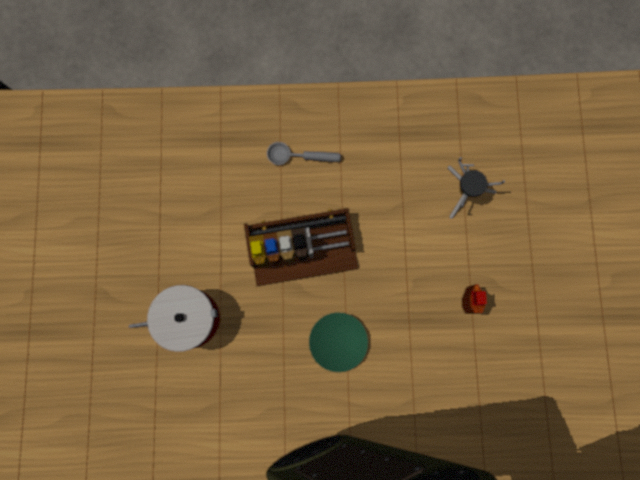

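View pics/crop_rack.png

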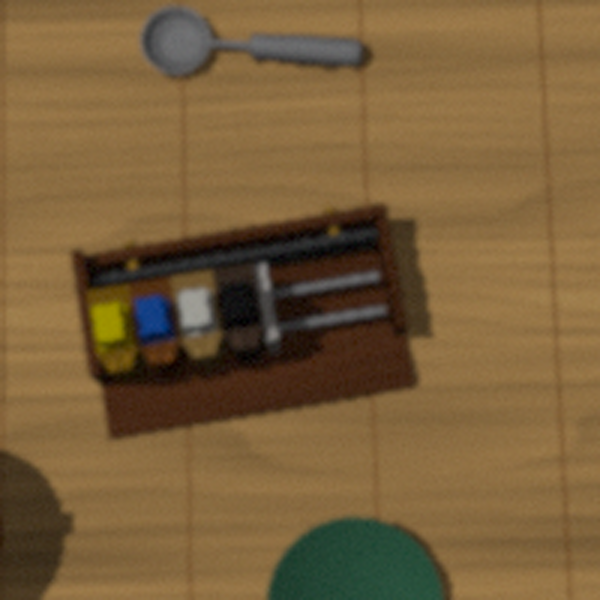

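```bash
cat >> h.py <<'E'
def rect(P,lo,hi):
    Q=P[(P[:,2]>lo)&(P[:,2]<hi)]
    r=cv2.minAreaRect(Q[:,:2].astype(np.float32)); return len(Q),np.round(Q.mean(0),1),np.round(r[0],1),np.round(r[1],1),round(r[2],1)
E
python3 - <<'E'
from h import *
c=cam('top')
for t in ['shaker_red','shaker_blue','shaker_white','shaker_yellow','shaker_black','rack']:
    for q in manip.cut_out(t,'top')[:1]:
        P=pts(c,reg=q['region'])
        print(t,q['confidence'],'cap',rect(P,95,125),'body',rect(P,60,90), 'all',rect(P,-5,150))
s=cam('scene')
q=manip.cut_out('shaker_red','scene')
for r in q:
    P=pts(s,reg=r['region']); print(rect(P,90,125),rect(P,60,85),rect(P,-5,150))
E
```

```text
shaker_red 0.94 cap (131, array([ 458.8, -253. ,  100.2]), array([ 459.1, -253.5]), array([18.3, 22.9]), 88.5) body (255, array([ 454.9, -249.3,   72.6]), array([ 458.2, -251.1]), array([54.6, 27.2]), 10.4) all (637, array([ 457.3, -247.7,   62.1]), array([ 463.8, -256.8]), array([34.4, 67.1]), 65.2)
shaker_blue 0.61 cap (127, array([567.6, 143.6, 107.7]), array([568.5, 144. ]), array([24. , 17.9]), 8.2) body (240, array([565.3, 143.4,  80.2]), array([568.5, 144.6]), array([56.4, 27.3]), 6.7) all (411, array([563.9, 143. ,  84.1]), array([568.5, 144.3]), array([56.2, 28.1]), 5.7)
shaker_white 0.76 cap (126, array([571.8, 116.1, 107.8]), array([572.7, 116.4]), array([24.7, 18. ]), 7.9) body (257, array([571. , 115.5,  80.3]), array([572.6, 116.7]), array([56. , 28.8]), 5.9) all (432, array([568.9, 115.2,  84. ]), array([572.6, 116.6]), array([56.7, 28.5]), 8.0)
shaker_yellow 0.68 cap (129, array([564.2, 171.3, 107.5]), array([564.8, 171.6]), array([24.4, 18. ]), 7.0) body (219, array([560.9, 169.1,  80.2]), array([564.1, 171.1]), array([55.7, 26.3]), 9.9) all (396, array([560. , 169.2
[... 385 characters left out ...]
), array([0., 0.]), array([0., 0.]), 0.0) body (240, array([577.8, 142.9,  69.6]), array([586.4, 133.2]), array([ 83.1, 127.8]), 9.6) all (1761, array([611.6,  86.1,  46.3]), array([594.5,  93.7]), array([ 90.9, 224.3]), 8.2)
(94, array([ 464.8, -255.2,   97.3]), array([ 462.1, -254.8]), array([25.8, 17.4]), 3.0) (172, array([ 472.4, -256.9,   71.8]), array([ 463.4, -255.4]), array([31.5, 51.6]), 67.7) (562, array([ 473.3, -256.7,   56.6]), array([ 439.3, -248.7]), array([ 30.4, 104.2]), 75.4)h.py:21: RuntimeWarning: Mean of empty slice.
  r=cv2.minAreaRect(Q[:,:2].astype(np.float32)); return len(Q),np.round(Q.mean(0),1),np.round(r[0],1),np.round(r[1],1),round(r[2],1)
  ret = um.true_divide(
```

```bash
python3 -m handwheel '[[[0,-22.7,-53.5],0],[[0,-22.7,-53.5],0],[[0,-22.7,-53.5],0],[[0,-22.7,-53.5],0],[[0,-22.7,-53.5],0],[[0,-22.7,-53.5],0],[[0,0,0],-0.18],[[0,0,0],-0.18],[[0,0,0],-0.18],[[0,0,0],-0.18]]'
python3 -m handwheel '[[[0,0,0],-0.18],[[0,0,0],-0.18],[[0,0,0],-0.083],[[0,0,0],0],[[0,0,0],0],[[0,0,0],0],[[0,0,0],0],[[0,0,0],0],[[0,0,0],0],[[0,0,0],0]]' 0 20
python3 - <<'E'
from h import *
c=cam('wrist'); save(c,'pics/w1.png'); print(c['xyz'],c['orientation'])
q=manip.cut_out('shaker_red','wrist')
for r in q:
    P=pts(c,reg=r['region']); print(r['confidence'],r['centre'],rect(P,90,125),rect(P,60,85))
s=manip.read_state(); print(s['eef_pos'],np.round(rot(s['eef_rot']),3))
E
```

```text
clock: 2.9
eef_pos: [458.6, -253.0, 216.5]
eef_rot: [1.294, 1.571, -0.715]
wrist_force: [-0.8, -0.8, -0.9]
finger_gap: 93.4
clock: 4.15
eef_pos: [458.5, -253.0, 216.4]
eef_rot: [-2.083, 1.571, 2.628]
wrist_force: [0.0, -0.6, 0.2]
finger_gap: 94.1
[ 458.83683965 -175.16106197  384.37803058] [-0.26790549  0.0006573  -0.00203888]
0.68 [321.2, 223.5] (626, array([ 459.4, -251.6,   99.1]), array([ 459.3, -252.6]), array([18.5, 23.1]), 89.7) (920, array([ 456.4, -248.3,   71.6]), array([ 459.5, -252.4]), array([28.2, 55. ]), 89.3)
[ 458.51535552 -253.01184076  216.42549747] [[-0.     1.    -0.001]
 [ 0.    -0.001 -1.   ]
 [-1.    -0.    -0.   ]]
```

View pics/w1.png

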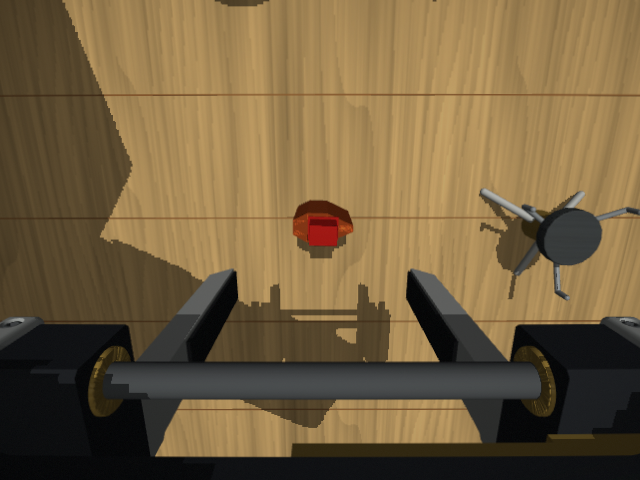

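```bash
python3 - <<'E'
from h import *
c=cam('wrist'); save(c,'pics/w1b.png')
cv2.imwrite('pics/w1c.png',cv2.resize(cv2.imread('pics/w1b.png')[190:270,280:370],None,fx=6,fy=6,interpolation=cv2.INTER_NEAREST))
P=pts(c,reg=manip.cut_out('shaker_red','wrist')[0]['region'])
Q=P[abs(P[:,2]-72)<3]
C=P[abs(P[:,2]-100)<3]; print('cap',C.min(0),C.max(0))
for x in np.arange(430,490,3):
    q=Q[(Q[:,0]>=x)&(Q[:,0]<x+3)]
    if len(q): print(x,len(q),q[:,1].min().round(1),q[:,1].max().round(1))
E
```

```text
cap [ 447.75578101 -260.69931697   97.23336632] [ 470.74091711 -243.31210756  101.6696913 ]
430 20 -259.4 -244.3
433 62 -261.3 -243.1
436 66 -262.0 -241.5
439 75 -263.7 -240.1
442 100 -265.2 -238.8
445 58 -265.7 -238.2
448 21 -243.6 -238.1
451 21 -243.5 -238.3
454 21 -243.5 -238.4
457 28 -243.7 -238.4
460 22 -244.1 -238.5
463 19 -243.7 -238.6
466 17 -244.2 -239.9
469 10 -245.5 -241.8
472 58 -261.5 -242.0
475 48 -260.1 -245.2
478 45 -259.4 -246.3
481 40 -258.3 -247.6
484 26 -257.4 -249.2
```

View pics/w1c.png

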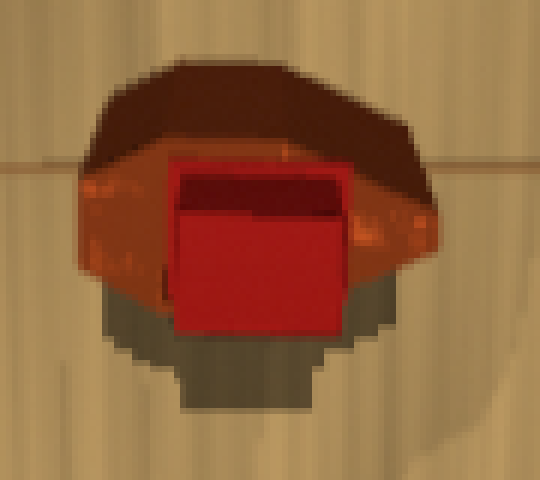

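```bash
python3 -m handwheel '[[[40,0,-0.5],0],[[40,0,0],0],[[35,0,0],0],[[10,0,0],0],[[5,0,0],0],[[0,0,0],0],[[0,0,0],0],[[0,0,0],0],[[0,0,0],0],[[0,0,0],0]]' 0
python3 -m handwheel '[[[0,0,0],0],[[0,0,0],0],[[0,0,0],0],[[0,0,0],0],[[0,0,0],0],[[0,0,0],0],[[0,0,0],0],[[0,0,0],0],[[0,0,0],0],[[0,0,0],0]]' 255 40
```

```text
clock: 5.6
eef_pos: [458.5, -252.5, 86.5]
eef_rot: [1.023, 1.571, -0.549]
wrist_force: [-1.0, 0.5, 0.7]
finger_gap: 93.8
clock: 6.85
eef_pos: [458.5, -252.5, 86.4]
eef_rot: [-2.376, 1.571, 2.335]
wrist_force: [0.1, -0.4, -2.0]
finger_gap: 23.6
```

```bash
python3 -m handwheel '[[[-30,0,0],0],[[-30,0,0],0],[[0,0.5,-46],0],[[0,0.5,-46],0],[[0,0.5,-46],0],[[0,0.5,-46],0],[[0,0.5,-46],0],[[0,0.5,-46],0],[[0,0.5,-46],0],[[0,0.5,-46],0]]'
python3 -m handwheel '[[[0,0,0],-0.14],[[0,0,0],0],[[0,0,0],0],[[0,0,0],0],[[0,0,0],0],[[0,0,0],0],[[0,0,0],0],[[0,0,0],0],[[0,0,0],0],[[0,0,0],0]]'
cat >> h.py <<'E'
def look(fn,names):
    c=cam('wrist'); save(c,fn); out={}
    for t in names:
        q=manip.cut_out(t,'wrist')
        for r in q[:1]:
            P=pts(c,reg=r['region']); out[t]=P
            print(t,round(r['confidence'],2),r['centre'],len(P))
            for lo,hi in ((95,180),(65,92)):
                if ((P[:,2]>lo)&(P[:,2]<hi)).sum()>20: print('   ',rect(P,lo,hi))
    s=manip.read_state(); print(s['eef_pos'].round(1),s['wrist_force'].round(1),np.round(rot(s['eef_rot']),4).tolist())
    return c,out
E
python3 - <<'E'
from h import *
look('pics/w2.png',['shaker_red','shaker_blue','shaker_white','shaker_yellow','shaker_black'])
E
```

```text
clock: 8.1
eef_pos: [462.7, 117.0, 146.6]
eef_rot: [1.585, 1.571, 0.013]
wrist_force: [0.9, 1.3, -1.8]
finger_gap: 23.8
clock: 9.35
eef_pos: [462.9, 115.5, 146.4]
eef_rot: [-2.166, 1.571, 2.685]
wrist_force: [0.1, 0.7, -1.6]
finger_gap: 23.1
shaker_red 0.6 [319.8, 268.7] 5587
    (4619, array([461.1, 122. , 138.4]), array([462.6, 118. ]), array([55.9, 23.9]), 7.7)
    (770, array([462. , 126.3,  79.2]), array([462.1, 125. ]), array([55.9,  9.6]), 3.3)
shaker_blue 0.58 [470.0, 231.1] 4078
    (1452, array([568.1, 146.3, 105.8]), array([569.4, 150.1]), array([24.9, 28.1]), 7.6)
    (1790, array([560.1, 147.6,  80. ]), array([570.1, 143.8]), array([57.3, 31.9]), 3.6)
shaker_white 0.92 [466.1, 269.8] 3785
    (1385, array([571.9, 119. , 105.4]), array([573.4, 122.4]), array([25. , 29.1]), 6.3)
    (1613, array([562.7, 119.4,  80. ]), array([574., 117.]), array([57.1, 28. ]), 7.0)
shaker_yellow 0.67 [477.9, 189.2] 4300
    (1499, array([563.9, 172.8, 106.1]), array([566. , 172.6]), array([24.8, 17.9]), 8.7)
    (2065, array([556.5, 175.2,  79.4]), array([566.1, 172.2]), array([56.9, 29.3]), 7.1)
shaker_black 0.84 [460.8, 307.5] 3408
    (1285, array([576.5,  92. , 105.4]), array([577.3,  94.2]), array([24.8, 28.5]), 10.8)
    (1393, array([565.,  91.,  80.]), array([578.2,  89.5]), array([57.2, 27.1]), 6.5)
[462.9 115.5 146.4] [ 0.  -0.1 -1.9] [[-0.0001, 0.9904, 0.1385], [0.0, 0.1385, -0.9904], [-1.0, -0.0001, -0.0]]
```

View pics/w2.png

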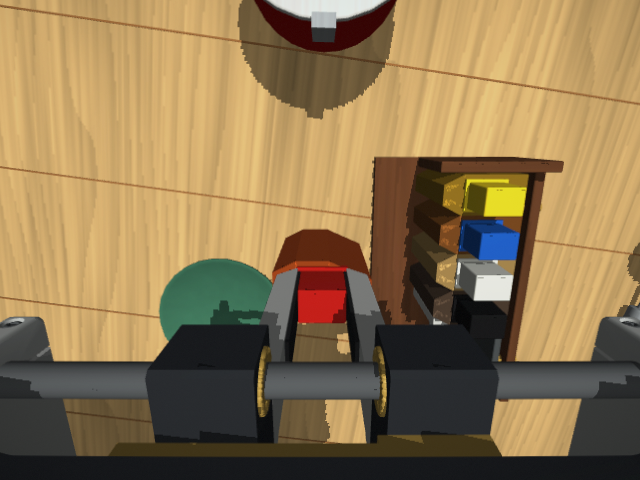

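```bash
python3 - <<'E'
from h import *
c=cam('wrist'); a=0.1388
Rz=np.array([[np.cos(a),np.sin(a)],[-np.sin(a),np.cos(a)]])
C={}
for t,zc,zb in [('shaker_red',160,132),('shaker_blue',108,80),('shaker_white',108,80),('shaker_yellow',108,80),('shaker_black',108,80)]:
    P=pts(c,reg=manip.cut_out(t,'wrist')[0]['region'])
    for z in (zc,zb):
        Q=P[abs(P[:,2]-z)<2.5]
        q=(Q[:,:2]-[577.5,86.8])@Rz.T
        lo,hi=np.percentile(q,[1,99],axis=0)
        print(t,z,len(q),lo.round(1),hi.round(1),((lo+hi)/2).round(1),cv2.minAreaRect(Q[:,:2].astype(np.float32))[1:], Q[:,2].mean().round(1))
        if z==zc: C[t]=Q.mean(0)
d=C['shaker_yellow']-C['shaker_black']; print('yaw',np.arctan2(-d[0],d[1]))
s=manip.read_state(); print((Rz@(s['eef_pos'][:2]-[577.5,86.8])).round(1))
E
```

```text
shaker_red 160 1702 [-120.9   35.3] [-97.6  53.3] [-109.2   44.3] ((23.809497833251953, 19.035226821899414), 8.125743865966797) 159.7
shaker_red 132 692 [-137.1   46.6] [-82.1  58.3] [-109.6   52.5] ((55.83555221557617, 13.014081001281738), 6.74085807800293) 132.2
shaker_blue 108 1100 [-11.2  50.1] [12.5 67.8] [ 0.7 59. ] ((24.824094772338867, 18.403841018676758), 7.9909491539001465) 107.4
shaker_blue 80 1264 [-27.2  45.1] [28.5 71.9] [ 0.6 58.5] ((31.715761184692383, 57.5540657043457), 89.8038558959961) 79.9Traceback (most recent call last):
  File "<stdin>", line 6, in <module>
IndexError: list index out of range
```

```bash
python3 -m handwheel '[[[25,0,-0.3],0],[[20,0,0],0],[[5,0,0],0],[[0,12,0],0],[[0,12,0],0],[[0,12,0],0],[[0,9,0],0],[[0,4,0],0],[[0,0,0],0],[[0,0,0],0]]'
cat > st.py <<'E'
from h import *
def st(n=5):
    S=[]
    s=manip.read_state(); a=0.139
    Rz=np.array([[np.cos(a),np.sin(a)],[-np.sin(a),np.cos(a)]])
    p=Rz@(s['eef_pos'][:2]-[577.5,86.8]); f=Rz@s['wrist_force'][:2]
    print('t',s['clock'],'rackXY',p.round(1),'tip',round(p[0]+28,1),'z',s['eef_pos'][2].round(1),'F rack',f.round(1),s['wrist_force'][2].round(1),'gap',round(s['finger_gap'],1))
st()
E
python3 st.py
python3 - <<'E'
from h import *
c,o=look('pics/w3.png',['shaker_red','shaker_blue','shaker_white'])
a=0.139
Rz=np.array([[np.cos(a),np.sin(a)],[-np.sin(a),np.cos(a)]])
for t,P in o.items():
    for z in (110,82) if 'red' in t else (108,80):
        Q=P[abs(P[:,2]-z)<2.5]
        if len(Q)<20: continue
        q=(Q[:,:2]-[577.5,86.8])@Rz.T
        lo,hi=np.percentile(q,[1,99],axis=0); print(t,z,lo.round(1),hi.round(1),((lo+hi)/2).round(1),Q[:,2].mean())
E
```

```text
clock: 11.1
eef_pos: [511.1, 122.6, 96.4]
eef_rot: [-1.734, 1.571, 3.118]
wrist_force: [-0.3, -0.2, -2.0]
finger_gap: 23.7
t 11.1 rackXY [-60.8  44.6] tip -32.8 z 96.4 F rack [-0.4 -0.1] -2.0 gap 23.7
shaker_red 0.72 [321.6, 267.5] 5508
    (2075, array([511. , 124.9, 107.8]), array([511.3, 122.6]), array([23.4, 19.1]), 8.1)
    (1576, array([506.9, 132.6,  78.8]), array([510.1, 131.2]), array([56.3, 11.3]), 6.3)
shaker_blue 0.81 [427.0, 257.0] 5748
    (2260, array([568.4, 146.8, 105.9]), array([569.1, 150.3]), array([24.6, 28.5]), 8.6)
    (2711, array([563.2, 147.7,  80.2]), array([569.9, 147.6]), array([56.7, 37.8]), 7.5)
shaker_white 0.62 [412.3, 301.5] 4030
    (1194, array([571. , 124.7, 104.6]), array([559.5, 125.1]), array([52.1, 25.2]), 2.7)
    (2216, array([565.6, 119.4,  80.3]), array([571.2, 118.3]), array([63.2, 29.3]), 5.8)
[511.3 122.6  96.5] [-0.2  0.1 -1.9] [[0.0001, 0.9904, 0.1386], [0.0, 0.1386, -0.9904], [-1.0, 0.0001, -0.0]]
shaker_red 110 [-71.7  35.8] [-49.2  53.6] [-60.5  44.7] 109.65739915050449
shaker_red 82 [-87.6  49.6] [-47.7  58.7] [-67.7  54.1] 82.16984414288925
shaker_blue 108 [-11.2  50.4] [12.3 67.9] [ 0.6 59.2] 107.50433986160058
shaker_blue 80 [-27.   45.5] [28.8 72.2] [ 0.9 58.9] 79.87545380365748
shaker_white 108 [-11.  33.] [12.4 50.5] [ 0.7 41.7] 107.35130771980658
shaker_white 80 [-26.8  18. ] [28.9 44.9] [ 1.1 31.4] 79.76572493611091
```

View pics/w3.png

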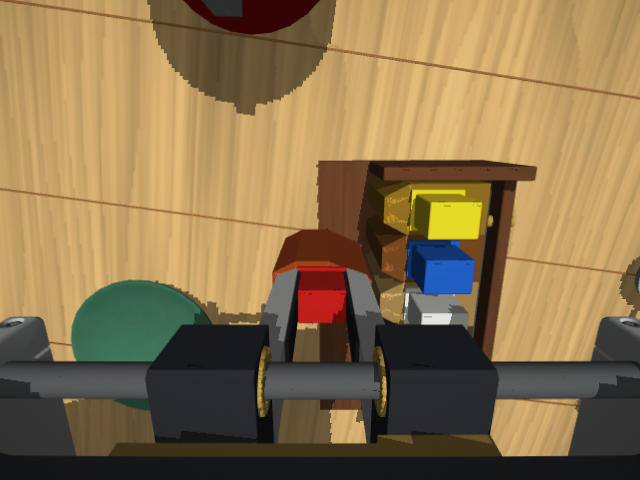

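```bash
python3 -m handwheel '[[[0,3,-0.2],0],[[0,3,0],0],[[0,3,0],0],[[0,2,0],0],[[0,1.8,1],0],[[0,1.8,1],0],[[0,1.8,1],0],[[0,1.4,0.8],0],[[0,0,0],0],[[0,0,0],0]]'; python3 st.py
```

```text
clock: 12.55
eef_pos: [529.5, 121.4, 96.5]
eef_rot: [0.744, 1.571, -0.688]
wrist_force: [-1.2, 1.5, -1.1]
finger_gap: 23.7
t 12.55 rackXY [-42.7  40.9] tip -14.7 z 96.5 F rack [-1.   1.6] -1.1 gap 23.7
```

```bash
python3 -m handwheel '[[[0,1.5,0.7],0],[[0,1.5,0.7],0],[[0,1.5,0.7],0],[[0,1.5,0.7],0],[[0,1.5,0.7],0],[[0,1.5,0.7],0],[[0,1.5,0.7],0],[[0,1.5,0.7],0],[[0,0,0],0],[[0,0,0],0]]'; python3 st.py
```

```text
clock: 13.8
eef_pos: [542.2, 117.6, 96.4]
eef_rot: [1.759, 1.571, 0.327]
wrist_force: [-2.5, 3.3, -1.8]
finger_gap: 24.1
t 13.8 rackXY [-30.7  35.4] tip -2.7 z 96.4 F rack [-2.   3.6] -1.8 gap 24.1
```

```bash
python3 -m handwheel '[[[0,1.5,0.7],0],[[0,1.5,0.7],0],[[0,1.5,0.7],0],[[0,1.5,0.7],0],[[0,1.5,0.7],0],[[0,1.5,0.7],0],[[0,1.5,0.7],0],[[0,1.5,0.6],0],[[0,0,0],0],[[0,0,0],0]]'; python3 st.py
```

```text
clock: 15.05
eef_pos: [554.8, 113.8, 96.4]
eef_rot: [-3.068, 1.571, 1.783]
wrist_force: [-3.1, 3.3, -1.8]
finger_gap: 23.4
t 15.05 rackXY [-18.7  29.9] tip 9.3 z 96.4 F rack [-2.6  3.7] -1.8 gap 23.4
```

```bash
python3 - <<'E'
from h import *
c=cam('top'); save(c,'pics/t4.png')
cv2.imwrite('pics/t4c.png',cv2.resize(cv2.imread('pics/t4.png')[190:300,230:370],None,fx=5,fy=5,interpolation=cv2.INTER_CUBIC))
s=cam('scene'); save(s,'pics/s4.png')
E
python3 - <<'E'
import cv2,numpy as np
cv2.imwrite('pics/s4c.png',cv2.resize(cv2.imread('pics/s4.png')[180:300,290:450],None,fx=5,fy=5,interpolation=cv2.INTER_CUBIC))
E
```

```text
(no output)
```

View pics/s4c.png

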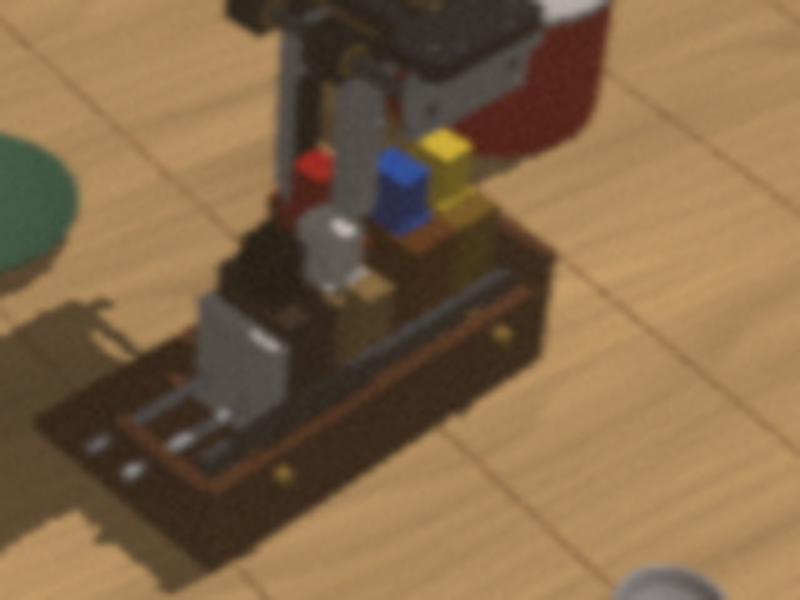

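```bash
python3 -m handwheel '[[[0,2,0.1],0],[[0,2,0],0],[[0,2,0],0],[[0,2,0],0],[[0,2,0],0],[[0,2,0],0],[[0,2,0],0],[[0,2,0],0],[[1.5,0,0],0],[[0,0,0],0]]'; python3 st.py
python3 -m handwheel '[[[0.3,0,0],0],[[0,0,0],0],[[0,0,0],0],[[0,0,0],0],[[0,0,0],0],[[0,0,0],0],[[0,0,0],0],[[0,0,0],0],[[0,0,0],0],[[0,0,0],0]]'; python3 st.py
```

```text
clock: 16.4
eef_pos: [570.8, 115.9, 94.9]
eef_rot: [1.263, 1.57, -0.169]
wrist_force: [-0.8, 3.2, -2.1]
finger_gap: 23.8
t 16.4 rackXY [-2.6 29.7] tip 25.4 z 94.9 F rack [-0.4  3.3] -2.1 gap 23.8
clock: 17.65
eef_pos: [570.6, 115.9, 94.6]
eef_rot: [-1.214, 1.571, -2.646]
wrist_force: [-0.2, 3.3, -0.7]
finger_gap: 23.2
t 17.65 rackXY [-2.8 29.8] tip 25.2 z 94.6 F rack [0.3 3.3] -0.7 gap 23.2
```

```bash
python3 - <<'E'
from h import *
a=0.139
Rz=np.array([[np.cos(a),np.sin(a)],[-np.sin(a),np.cos(a)]])
for n in ('top','scene'):
    c=cam(n)
    P=pts(c,reg=c['z_map']>0); q=(P[:,:2]-[577.5,86.8])@Rz.T
    m=(q[:,1]>-90)&(q[:,1]<-45)&(q[:,0]>10)&(q[:,0]<60)
    for x in range(20,56,2):
        z=P[m&(q[:,0]>=x)&(q[:,0]<x+2),2]
        if len(z): print(n,x,len(z),np.percentile(z,[10,50,90]).round())
E
python3 -m handwheel '[[[0,0.5,0],0],[[0,0.5,0],0],[[0,0.5,0],0],[[0,0.5,0],0],[[0,0,0],0],[[0,0,0],0],[[0,0,0],0],[[0,0,0],0],[[0,0,0],0],[[0,0,0],0]]'; python3 st.py
```

```text
top 20 12 [ 6.  8. 11.]
top 22 23 [ 6.  8. 13.]
top 24 13 [ 7.  8. 12.]
top 26 22 [ 6.  8. 13.]
top 28 19 [ 7.  9. 12.]
top 30 15 [ 6.  9. 12.]
top 32 16 [ 6.  8. 10.]
top 34 21 [ 5.  8. 13.]
top 36 100 [10. 33. 51.]
top 38 20 [49. 52. 55.]
top 40 25 [50. 52. 55.]
top 42 7 [51. 52. 52.]
top 44 2 [41. 43. 45.]
top 46 4 [39. 41. 44.]
top 48 5 [29. 43. 50.]
top 50 79 [17. 38. 51.]
top 52 21 [48. 50. 52.]
top 54 19 [49. 51. 53.]
scene 20 13 [33. 35. 55.]
scene 22 11 [33. 60. 68.]
scene 24 9 [34. 51. 64.]
scene 26 7 [42. 55. 72.]
scene 28 10 [41. 55. 68.]
scene 30 11 [49. 61. 70.]
scene 32 10 [43. 51. 65.]
scene 40 6 [50. 51. 52.]
scene 42 17 [49. 51. 53.]
scene 44 35 [40. 48. 52.]
scene 46 44 [39. 45. 51.]
scene 48 1 [51. 51. 51.]
scene 52 1 [47. 47. 47.]
scene 54 9 [48. 49. 50.]
clock: 19.0
eef_pos: [572.7, 116.2, 94.7]
eef_rot: [1.88, 1.571, 0.448]
wrist_force: [-0.8, 3.3, -2.6]
finger_gap: 24.0
t 19.0 rackXY [-0.7 29.8] tip 27.3 z 94.7 F rack [-0.4  3.3] -2.6 gap 24.0
```

```bash
python3 -m handwheel '[[[0,1,0],0],[[0,1,0],0],[[0,1,0],0],[[0,1,0],0],[[0,1,0],0],[[0,0.6,0],0],[[0.3,0,0],0],[[0,0,0],0],[[0,0,0],0],[[0,0,0],0]]'; python3 st.py
python3 -m handwheel '[[[0,0.5,0],0],[[0,0.5,0],0],[[0,0,0],0],[[0,0,0],0],[[0,0,0],0],[[0,0,0],0],[[0,0,0],0],[[0,0,0],0],[[0,0,0],0],[[0,0,0],0]]'; python3 st.py
```

```text
clock: 20.25
eef_pos: [578.3, 117.0, 94.4]
eef_rot: [1.638, 1.57, 0.207]
wrist_force: [0.0, 3.5, -0.9]
finger_gap: 23.6
t 20.25 rackXY [ 5.  29.8] tip 33.0 z 94.4 F rack [0.5 3.5] -0.9 gap 23.6
clock: 21.5
eef_pos: [579.2, 117.1, 94.4]
eef_rot: [3.04, 1.571, 1.608]
wrist_force: [-2.2, 3.3, 2.4]
finger_gap: 23.8
t 21.5 rackXY [ 5.9 29.8] tip 33.9 z 94.4 F rack [-1.8  3.6] 2.4 gap 23.8
```

```bash
python3 -m handwheel '[[[0,0.4,0],0],[[0,0.4,0],0],[[0,0,0],0],[[0,0,0],0],[[0,0,0],0],[[0,0,0],0],[[0,0,0],0],[[0,0,0],0],[[0,0,0],0],[[0,0,0],0]]'; python3 st.py
python3 -m handwheel '[[[0,0.4,0],0],[[0,0.3,0],0],[[0,0,0],0],[[0,0,0],0],[[0,0,0],0],[[0,0,0],0],[[0,0,0],0],[[0,0,0],0],[[0,0,0],0],[[0,0,0],0]]'; python3 st.py
```

```text
clock: 22.75
eef_pos: [580.0, 117.2, 94.4]
eef_rot: [1.749, 1.571, 0.317]
wrist_force: [-0.6, 4.1, 2.2]
finger_gap: 23.7
t 22.75 rackXY [ 6.7 29.8] tip 34.7 z 94.4 F rack [-0.   4.1] 2.2 gap 23.7
clock: 24.0
eef_pos: [580.7, 117.3, 94.4]
eef_rot: [-3.062, 1.571, 1.79]
wrist_force: [-2.3, 4.8, 4.3]
finger_gap: 23.6
t 24.0 rackXY [ 7.4 29.8] tip 35.4 z 94.4 F rack [-1.6  5.1] 4.3 gap 23.6
```

```bash
python3 -m handwheel '[[[-0.1,0.3,0],0],[[0,0.3,0],0],[[0,0,0],0],[[0,0,0],0],[[0,0,0],0],[[0,0,0],0],[[0,0,0],0],[[0,0,0],0],[[0,0,0],0],[[0,0,0],0]]'; python3 st.py
python3 -m handwheel '[[[0,0.3,0],0],[[0,0.3,0],0],[[0,0,0],0],[[0,0,0],0],[[0,0,0],0],[[0,0,0],0],[[0,0,0],0],[[0,0,0],0],[[0,0,0],0],[[0,0,0],0]]'; python3 st.py
```

```text
clock: 25.25
eef_pos: [581.3, 117.4, 94.4]
eef_rot: [-1.584, 1.571, -3.016]
wrist_force: [-0.6, 3.9, 0.5]
finger_gap: 24.1
t 25.25 rackXY [ 8.  29.8] tip 36.0 z 94.4 F rack [-0.   3.9] 0.5 gap 24.1
clock: 26.5
eef_pos: [581.8, 117.5, 94.4]
eef_rot: [-1.456, 1.571, -2.888]
wrist_force: [-1.0, 3.2, -1.2]
finger_gap: 23.8
t 26.5 rackXY [ 8.5 29.8] tip 36.5 z 94.4 F rack [-0.6  3.3] -1.2 gap 23.8
```

```bash
python3 -m handwheel '[[[0,0.3,0],0],[[0,0.3,0],0],[[0,0,0],0],[[0,0,0],0],[[0,0,0],0],[[0,0,0],0],[[0,0,0],0],[[0,0,0],0],[[0,0,0],0],[[0,0,0],0]]'; python3 st.py
python3 -m handwheel '[[[0,0.3,0],0],[[0,0.2,0],0],[[0,0,0],0],[[0,0,0],0],[[0,0,0],0],[[0,0,0],0],[[0,0,0],0],[[0,0,0],0],[[0,0,0],0],[[0,0,0],0]]'; python3 st.py
```

```text
clock: 27.75
eef_pos: [582.5, 117.6, 94.5]
eef_rot: [1.639, 1.571, 0.207]
wrist_force: [-0.4, 2.8, -2.5]
finger_gap: 23.5
t 27.75 rackXY [ 9.2 29.8] tip 37.2 z 94.5 F rack [-0.   2.8] -2.5 gap 23.5
clock: 29.0
eef_pos: [583.0, 117.7, 94.5]
eef_rot: [2.246, 1.571, 0.814]
wrist_force: [-1.9, 2.5, -1.1]
finger_gap: 23.9
t 29.0 rackXY [ 9.7 29.8] tip 37.7 z 94.5 F rack [-1.6  2.8] -1.1 gap 23.9
```

```bash
python3 -m handwheel '[[[0,0.3,0],0],[[0,0.3,0],0],[[0,0,0],0],[[0,0,0],0],[[0,0,0],0],[[0,0,0],0],[[0,0,0],0],[[0,0,0],0],[[0,0,0],0],[[0,0,0],0]]'; python3 st.py
```

```text
clock: 30.25
eef_pos: [583.4, 117.7, 94.4]
eef_rot: [-1.556, 1.57, -2.988]
wrist_force: [-3.7, 2.6, 0.0]
finger_gap: 23.7
t 30.25 rackXY [10.1 29.8] tip 38.1 z 94.4 F rack [-3.3  3.1] 0.0 gap 23.7
```

```bash
python3 -m handwheel '[[[0,0.3,0],0],[[0,0.2,0],0],[[0,0,0],0],[[0,0,0],0],[[0,0,0],0],[[0,0,0],0],[[0,0,0],0],[[0,0,0],0],[[0,0,0],0],[[0,0,0],0]]'; python3 st.py
```

```text
clock: 31.5
eef_pos: [583.6, 117.8, 94.4]
eef_rot: [-1.573, 1.569, -3.005]
wrist_force: [-6.9, 2.4, 3.0]
finger_gap: 23.7
t 31.5 rackXY [10.3 29.8] tip 38.3 z 94.4 F rack [-6.5  3.4] 3.0 gap 23.7
```

```bash
python3 -m handwheel '[[[0,0.3,0],0],[[0,0.2,0],0],[[0,0,0],0],[[0,0,0],0],[[0,0,0],0],[[0,0,0],0],[[0,0,0],0],[[0,0,0],0],[[0,0,0],0],[[0,0,0],0]]'; python3 st.py
```

```text
clock: 32.75
eef_pos: [583.7, 117.8, 94.4]
eef_rot: [-1.561, 1.568, -2.993]
wrist_force: [-10.2, 1.7, 4.4]
finger_gap: 23.6
t 32.75 rackXY [10.4 29.8] tip 38.4 z 94.4 F rack [-9.9  3.1] 4.4 gap 23.6
```

```bash
python3 -m handwheel '[[[0,0.1,0],0],[[0,0,0],0],[[0,0,0],0],[[0,0,0],0],[[0,0,0],0],[[0,0,0],0],[[0,0,0],0],[[0,0,0],0],[[0,0,0],0],[[0,0,0],0]]'; python3 st.py
python3 -m handwheel '[[[0,0,0],0],[[0,0,0],0],[[0,0,0],0],[[0,0,0],0],[[0,0,0],0],[[0,0,0],0],[[0,0,0],0],[[0,0,0],0],[[0,0,0],0],[[0,0,0],0]]' 145; python3 st.py
```

```text
clock: 34.0
eef_pos: [583.7, 117.8, 94.4]
eef_rot: [-1.558, 1.568, -2.99]
wrist_force: [-11.2, 1.3, 4.8]
finger_gap: 23.7
t 34.0 rackXY [10.5 29.8] tip 38.5 z 94.4 F rack [-10.9   2.8] 4.8 gap 23.7
clock: 35.25
eef_pos: [584.6, 117.9, 94.5]
eef_rot: [2.471, 1.571, 1.039]
wrist_force: [0.4, -0.2, 0.2]
finger_gap: 40.7
t 35.25 rackXY [11.4 29.8] tip 39.4 z 94.5 F rack [ 0.3 -0.3] 0.2 gap 40.7
```

```bash
python3 -m handwheel '[[[-5,0,0],0],[[-10,0,0],0],[[-20,0,0],0],[[-30,0,0],0],[[-30,0,0],0],[[0,-40,0],0],[[0,-40,0],0],[[0,-40,20],0],[[0,-40,20],0],[[0,0,0],0]]'
python3 - <<'E'
from h import *
a=0.139
Rz=np.array([[np.cos(a),np.sin(a)],[-np.sin(a),np.cos(a)]])
for n in ('wrist','top'):
    c=cam(n); save(c,f'pics/f_{n}.png')
    for t in ['shaker_yellow','shaker_blue','shaker_red','shaker_white','shaker_black']:
        q=manip.cut_out(t,n)
        if not q: print(n,t,'none'); continue
        P=pts(c,reg=q[0]['region'])
        for z in (108,80):
            Q=P[abs(P[:,2]-z)<3]
            if len(Q)<20: continue
            r=(Q[:,:2]-[577.5,86.8])@Rz.T; lo,hi=np.percentile(r,[1,99],axis=0)
            print(n,t,z,round(q[0]['confidence'],2),lo.round(1),hi.round(1),((lo+hi)/2).round(1),'z',Q[:,2].mean().round(1))
w=cv2.imread('pics/f_wrist.png'); t=cv2.resize(cv2.imread('pics/f_top.png')[190:300,230:370],None,fx=4,fy=4,interpolation=cv2.INTER_CUBIC)
cv2.imwrite('pics/f_topc.png',t)
E
```

```text
clock: 36.5
eef_pos: [430.5, 55.2, 190.6]
eef_rot: [1.423, 1.569, -0.01]
wrist_force: [0.6, 0.2, 0.3]
finger_gap: 40.6
wrist shaker_yellow 108 0.74 [-11.9  77.7] [11.8 95.2] [-0.  86.4] z 107.5
wrist shaker_yellow 80 0.74 [-27.1  73. ] [ 27.6 100.4] [ 0.2 86.7] z 80.0
wrist shaker_blue 108 0.61 [-11.8  49.9] [12.3 67. ] [ 0.2 58.4] z 107.5
wrist shaker_blue 80 0.61 [-27.1  44.1] [27.7 73. ] [ 0.3 58.5] z 80.0
wrist shaker_red 108 0.4 [ -9.6 -33.9] [ 13.4 -16.1] [  1.9 -25. ] z 107.3
wrist shaker_red 80 0.4 [-25.6 -38.2] [ 29.7 -11.2] [  2.  -24.7] z 79.8
wrist shaker_white 108 0.9 [-2.  -5.7] [21.2 11.2] [9.6 2.8] z 107.5
wrist shaker_white 80 0.9 [-17.9 -11.1] [37.1 16.2] [9.6 2.5] z 79.9
wrist shaker_black 108 0.87 [ -9.6 -33.9] [ 13.2 -16.1] [  1.8 -25. ] z 107.3
wrist shaker_black 80 0.87 [-25.6 -37.3] [ 29.2 -11. ] [  1.8 -24.1] z 79.9
top shaker_yellow 108 0.9 [-13.2  77.1] [10.8 94.8] [-1.2 85.9] z 108.2
top shaker_yellow 80 0.9 [-28.5  71.3] [26.7 99.6] [-0.9 85.4] z 80.4
top shaker_blue 108 0.7 [-13.   49.5] [10.7 66.8] [-1.2 58.2] z 108.2
top shaker_blue 80 0.7 [-28.1  44.2] [26.9 71.7] [-0.6 58. ] z 80.3
top shaker_red 108 0.55 [-3.4 21.4] [20.  38.8] [ 8.3 30.1] z 107.7
top shaker_red 80 0.55 [-19.   16.2] [33.7 43.9] [ 7.3 30.1] z 80.4
top shaker_white 108 0.71 [-3.3 -6.6] [20.5 11.1] [8.6 2.2] z 108.2
top shaker_white 80 0.71 [-18.6 -12.4] [36.2 15.8] [8.8 1.7] z 80.3
top shaker_black 108 0.73 [-11.1 -34.6] [ 11.9 -17.1] [  0.4 -25.8] z 108.5
top shaker_black 80 0.73 [-25.9 -39.4] [ 27.1 -13.1] [  0.6 -26.3] z 80.2
```

View pics/f_wrist.png

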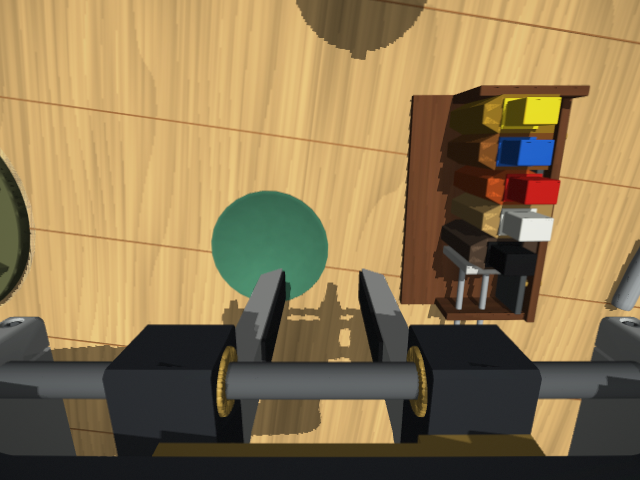

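View pics/f_topc.png

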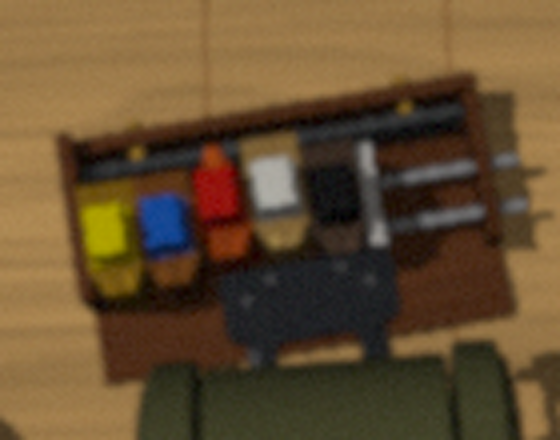

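```bash
python3 -c "
from cell import manip
manip.sign_off(); print(manip.read_state()['clock'])"
```

```text
the job is handed in; nothing more can be done
the job is handed in; nothing more can be done
```

The red shaker is back in the rack between blue and white, on blue's plate side. I handed the job in at about 36.6 s, with the arm clear of everything.

- **How it went:** I gripped the cap across x and slid the shaker in wedge first along blue's flank. Side force was mostly 3–4 N, with one reading of about 5 N. I felt the stop bar with the wedge tip at about x = 38 in my rack frame and pressed until I read 10.9 N (9.9 N one step earlier). I then opened the jaws, and the wrist force fell to zero.
- **Final position:** In the top camera the shakers stand about 28 mm apart, so the row has closed up. Their tops are level, so all are upright, and red sits on the floor. Red's tip is at about x = 36, within the camera's 2 mm calibration of the bar face.
- **What differed from ideal:** Friction from the wedge carried white about 9 mm back, to or near the bar, and black about 1–2 mm. Blue and yellow did not move measurably.
- **Checks that disagreed:** In the last wrist picture the network labelled the black shaker as red, with low confidence (0.4). The picture itself and the top camera both show red in the right place.
- **Not checked:** I did not re-measure the stove, pot, plate and spoon at the end, but the arm never went near enough to touch them. I read force only at the end of each move, so a brief peak could have gone unseen.

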